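Shift the vial roller into third gear

ROBOT

A 6-joint arm with a two-finger parallel gripper is mounted at the origin on a cart in front of the work surface, level with it; the furniture and walls round the work are solid. World frame = base frame: x ahead of the robot, y to its left, z up, the work surface at z = 0. Lengths are in m, angles in rad, forces in N, time in s.
With the tool pointing down it reaches from about 0.375 to 0.9 m from the base axis. Payload 3.1 kg.
Tool frame: the origin (TCP) lies midway between the tips of the shut fingers; the grasp point (between the pads) lies 19 mm behind it; z points along the fingers, y is the direction in which the jaws open and shut (so a half turn about z gives the same grasp; the last joint's range is limited). The gripper opens to 87 mm and grips with 3 to 60 N. Pads are 19 mm wide; open, the fingers measure 117 mm over their backs; the gripper's body (75 mm by 190 mm) begins 51 mm behind the grasp point.
Start: joints at [-1.383, 0.527, 1.433, -0, 1.181, -0.178], TCP at [0.224, -0.584, 0.187] pointing down, gripper open.
Joint ranges: [-3.08, 3.08], [-0.75, 2.2], [0.22, 2.44], [-1.43, 4.57], [0, 2.65], [-2.85, 2.85]. Speed limits (rad/s): [2.79, 2.79, 3.14, 3.14, 3.14, 3.14].

INTERFACE

Orientations are given as a unit quaternion [x, y, z, w].
In Python, from rig import robot gives the robot as it stands.
- The arm moves only by the tool move_arm, never from a script. Its argument "rows" is one flat list of numbers, 7 for each row, row after row: the shift along the world's x, y, z in mm, then the turn, a rotation vector about the world's x, y, z in rad, then the closure, from 0 (fully open) to 1 (shut). A call has 1 to 12 rows; each row shifts and turns the commanded pose from where the row before left it; what a row does not reach is not made up. A row lasts 1/10 s, in which the tool goes at most 50 mm and 8.59 degrees, less where a joint would pass 70% of its speed; a pose out of reach is approached as far as the arm can. A call with a gripper value outside its range is refused whole. The fingers move at their own pace and stop on an object; "grip_force" is the grip in N (left out, the last holds). Time passes only in rows, so rows that do not move let the fingers close. It gives the time, the measured TCP pose, the force and the opening at its end, in the units of the state.
- robot.get_obs(): the state, without advancing time (a new reading comes with each control period).
- robot.camera(name): name is "side" or "top"; returns a dict with "color" (480x640x3 uint8, red, green, blue), "z_map" (480x640 float32, m along the optical axis (not along the pixel's ray), 0 where there is no reading), "camera_matrix" (3x3 intrinsics, pixels), "distortion" ([k1, k2, p1, p2, k3] as OpenCV has them; the pictures are not rectified), "R" (3x3) and "t" (3): a world point X has camera coordinates R X + t. Camera axes: x right, y down, z forward; pixel columns grow to the right and rows downward; lengths in m; the calibration is good to about 2 mm. A picture is of the moment at which its call begins.
- robot.hand_in(): hands the job in, once; it reports no verdict.
Trained networks look in the newest picture that a camera, given by its name, has taken for a name from the list of things; names that differ only in an ending like _2 or _b are one class to them, and where a whole thing is asked for, a point or a joint stands for the part that bears it (a point fixed in the world has none). Each returns a list of dicts, best first, with "conf" (0 to 1); they miss things now and then, are a little off and sometimes report something else, mostly with a low value. They report only what shows in the picture. A call takes as long as a camera call.
- robot.search_frame(camera, thing): "at" ([column, row] in pixels, amid what is visible of it).
- robot.spot_point(camera, thing): "at" ([column, row] in pixels: a listed point, or the origin of a listed thing).
The state is a dict: "time": time; "q": joint angles; "joint_velocities": joint speeds; "joint_torque": joint torques, N m; "position": TCP position; "tool_rot": TCP orientation; "ft_force": force on the tool from outside, world axes, zero at the start; "moment": the same for the moment, N m; "grip_width": finger opening in m.
Only numpy, scipy, OpenCV 4.12 (cv2) and the standard library are available. Lean on these libraries where they do the work, as an engineer would, in place of code of your own. Each camera call takes 0.05 s, during which the arm holds its last target.

TASK

Put the bench vial roller into third gear: push its black-knobbed gear lever with a fingertip or the outside of the fingers to the middle of the H-shaped gate, across to the right-hand side, and then forward, away from the robot, fully home in the third slot (the far right one). Only push the lever, never take it between the fingers, and leave the vials on the rollers and the beaker and dropper bottle beside the machine where they are.

Things in the scene. Friction and masses are not known exactly. Their poses are not given: they have to be found in the camera images.
- knob (a point): Centre of the gear lever's black knob (30 mm across; 15 mm up to its top, neck ends 21 mm below), on an 8 mm steel shaft that pivots under the middle of the gate, 82.5 mm below the plate's top and 150 mm from this point. Lever upright: 67.5 mm above the plate, 157.5 mm above the table. It moves about 33 mm each way. z axis: up along the shaft.
- gate (a point): Middle of the H-shaped gate, on the upper face (90 mm above the table) of the 100 x 100 mm aluminium plate on the gearbox. Axes: the machine's; x forward, away from the robot, y left, z up. The H: two slots along x at y = +17 and -17 mm, 46 mm long, 12 mm wide, joined in their middles by a passage along y, 13 mm wide, corners rounded 2.5 mm.
- mixer: The vial roller, fixed to the table; place and yaw (within 0.3 rad) vary. Origin under the gate's middle at table height, axes as the gate's. White gearbox 112 x 112 mm, 90 mm high. On its left (to y = +192 mm) the roller bed, 150 mm deep: three rollers along y and two vials lying on them, tops 86 mm above the table.
- third_slot (a point): Far end of the third slot, on the plate's upper face (x = +23, y = -17 mm from the gate's middle). The slot ends are marked with one to four black pips: first = left far, second = left near, third = right far, fourth = right near.
- across (a joint): Left-right tilt of the lever, rad: -0.22 fully left, +0.22 fully right (stops). It can change side only while forward is within about 0.03 of 0; inside a slot its size is 0.19 to 0.22. Starts left. It stays where it is left; moving it takes about 1.5 to 2 N at the knob.
- forward (a joint): Forward-back tilt, rad: +0.22 fully forward (stop), 0 in the cross passage, -0.22 fully back. Starts anywhere from -0.2 to 0.2; as stiff as across. Knob centre from the gate's middle, in its axes, mm: x = 150 sin(forward), y = -150 cos(forward) sin(across), z = 150 cos(forward) cos(across) - 82.5.
- vial_1_center (a point): Centre of a capped sample vial, 24 mm across and 62 mm long, loose, lying along the machine's y between the near and the middle roller. To be left alone.
- vial_2_center (a point): The same, between the middle and the far roller. To be left alone.
- beaker: Small glass beaker, 55 mm across and 69 mm high, loose, standing on the table to the right of the gearbox. Origin at the centre of its underside, z up. To be left alone.
- dropper: Amber dropper bottle, 36 mm across and 106 mm high, loose, standing on the table to the right of the gearbox, farther from the robot than the beaker. Origin at the centre of its underside, z up. To be left alone.

How it is judged:
On the way, in this order (a step that is already met when the one before it is completed fails the run):
1. the lever has crossed to the right-hand end of the cross passage (value of joint across above 0.16 rad and value of joint forward between -0.09 and 0.09 rad).
2. the lever is fully forward in the third slot (value of joint across above 0.16 rad and value of joint forward above 0.18 rad), for 0.1 s.
At the end, for the whole second after the job is handed in: The lever rests in the third slot: across above 0.16 rad and forward above 0.18 rad (stops at 0.22), at rest; vials, beaker and dropper bottle each within 20 mm of where they started, beaker and bottle upright (all of step 2 and velocity of joint across between -0.05 and 0.05 rad/s and velocity of joint forward between -0.05 and 0.05 rad/s and distance of each of vial_1_center, vial_2_center, beaker, dropper from where it was at the start of the episode below 0.02 m and angle between each of beaker, dropper's own z axis and vertical below 0.2 rad); the robot touches nothing.
It fails at once if the lever is taken between the fingers (the grasp point lies on the lever: within 9 mm of its axis beside knob or shaft) (x of the grasp point in the frame of knob between -0.009 and 0.009 m and y of the grasp point in the frame of knob between -0.009 and 0.009 m and z of the grasp point in the frame of knob between -0.067 and 0.022 m).
It fails at once if a vial, the beaker or the dropper bottle is lifted, carried or shoved more than 20 mm (distance of any of vial_1_center, vial_2_center, beaker, dropper from where it was at the start of the episode above 0.02 m).
It fails at once if the beaker or the dropper bottle is tipped (angle between any of beaker, dropper's own z axis and vertical above 0.35 rad).
It also fails if it takes over 53 s, if anything falls off the work surface, if the arm or the gripper's body presses on something with over 40 N, if the wrist force passes 120 N, or if a joint passes its speed limit or range.

## Working session

There is one attempt and no reset: what is moved stays moved. The work goes in short steps, Python scripts to look and compute and a tool call to move; the robot and the scene stay as the last step left them, time stands still between calls to the robot, and variables do not carry over. Pictures are saved under pics/ and viewed, and the job is handed in when it is done.

Besides the shell and the picture viewer there is one more tool, called after ">>>" in YAML: its name, and indented under it one key for each argument. move_arm: Moves the arm, as the interface text tells. Its arguments: {"type":"object","properties":{"rows":{"type":"array","items":{"type":"number"}},"grip_force":{"type":"number"}},"required":["rows"]}

```bash
mkdir -p pics; cat > h.py <<'E'
import numpy as np,cv2
from rig import robot
def ray(c,uv):
    p=cv2.undistortPoints(np.array([[uv]],float),np.array(c["camera_matrix"],float),np.array(c["distortion"],float))[0,0]
    R=np.array(c["R"]);t=np.array(c["t"])
    return -R.T@t, R.T@np.array([p[0],p[1],1.])
def atz(c,uv,z):
    o,d=ray(c,uv); return o+d*(z-o[2])/d[2]
def proj(c,X):
    r,_=cv2.Rodrigues(np.array(c["R"],float))
    return cv2.projectPoints(np.array(X,float).reshape(-1,3),r,np.array(c["t"],float),np.array(c["camera_matrix"],float),np.array(c["distortion"],float))[0][:,0]
E
python3 - <<'E'
from h import *
for n in("top","side"):
    c=robot.camera(n); cv2.imwrite(f"pics/{n}0.png",c["color"][:,:,::-1])
    o=-np.array(c["R"]).T@np.array(c["t"]); print(n,o.round(3))
    for th in("knob","gate","third_slot","mixer","vial_1_center","beaker","dropper"):
        for d in robot.spot_point(n,th)[:2]:
            u,v=d["at"]; z=c["z_map"][int(v),int(u)]; oo,dd=ray(c,(u,v))
            print(th,np.round(d["at"],1),round(d["conf"],2),(oo+dd*z).round(4))
o=robot.get_obs();print(o["time"],o["position"],o["tool_rot"])
E
```

```text
top [ 0.469 -0.117  0.981]
knob [330.9 311.1] 0.75 [ 0.4788 -0.1145  0.1655]
gate [344.6 287.1] 0.76 [ 0.5259 -0.1415  0.0695]
third_slot [351.2 277.7] 0.94 [ 0.5423 -0.1538  0.09  ]
mixer [345.2 291.1] 0.81 [ 0.5181 -0.1425  0.0689]
vial_1_center [294.8 304.4] 0.78 [ 0.4933 -0.0457  0.0856]
beaker [414.5 303. ] 0.93 [ 0.4948 -0.2844  0.0211]
beaker [331.6 307. ] 0.29 [ 0.4859 -0.1158  0.1631]
dropper [392.4 258.3] 0.63 [ 0.5826 -0.2381  0.0563]
side [ 0.534 -0.772  0.639]
knob [269.8 238.5] 0.9 [ 0.4883 -0.1285  0.154 ]
knob [290.6 305.9] 0.59 [ 0.5214 -0.2007  0.0588]
gate [287.8 268.1] 0.88 [ 0.5171 -0.1137  0.0716]
third_slot [301.4 275.5] 0.66 [ 0.542  -0.1567  0.0902]
mixer [287.2 303.6] 0.88 [ 0.5156 -0.2001  0.0641]
vial_1_center [272.6 240.8] 0.67 [ 0.4929 -0.1276  0.148 ]
beaker [274.7 363.3] 0.98 [ 0.4948 -0.31    0.0421]
dropper [329.8 346.3] 0.9 [ 0.5862 -0.2682  0.0277]
0.8 [ 0.22360681 -0.58361621  0.18687275] [9.83316659e-01 1.81902026e-01 4.74876416e-07 1.66583948e-05]
```

```bash
python3 - <<'E'
import cv2,numpy as np
a=cv2.imread("pics/top0.png")[215:365,220:460]; b=cv2.imread("pics/side0.png")[150:420,150:450]
cv2.imwrite("pics/a.png",cv2.resize(a,None,fx=3.3,fy=3.3,interpolation=2)); cv2.imwrite("pics/b.png",cv2.resize(b,None,fx=2.2,fy=2.2,interpolation=2))
E
```

```text
(no output)
```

View pics/a.png

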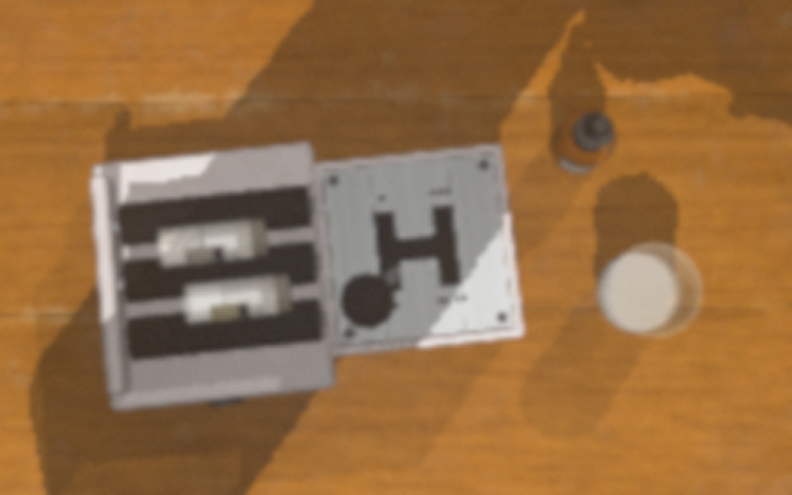

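View pics/b.png

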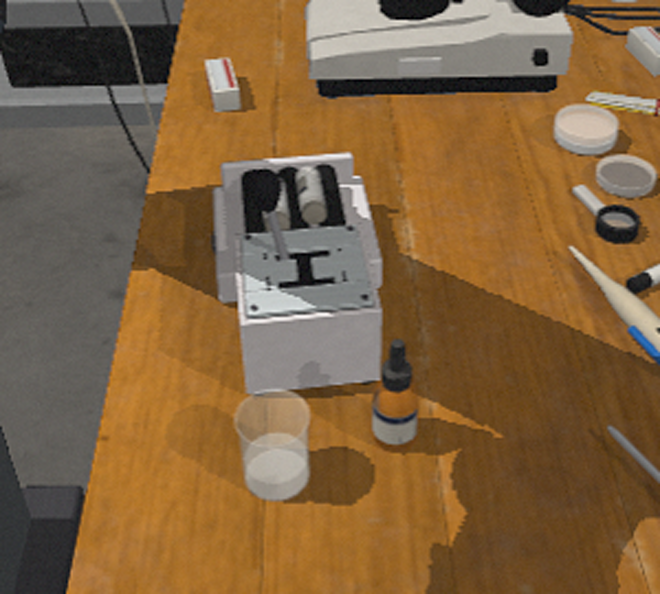

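View pics/side0.png

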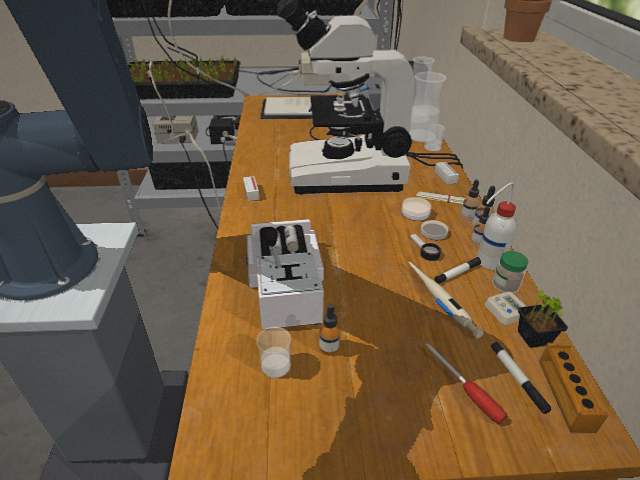

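```bash
cat >> h.py <<'E'
from scipy.optimize import least_squares
def lever(c,cs,g,yaw,uvt,uvs):
    Rz=np.array([[np.cos(yaw),-np.sin(yaw),0],[np.sin(yaw),np.cos(yaw),0],[0,0,1]])
    def K(p):
        a,f=p; return g+Rz@np.array([150*np.sin(f),-150*np.cos(f)*np.sin(a),150*np.cos(f)*np.cos(a)-82.5])/1000
    def res(p):
        X=K(p); r=[]
        if uvt is not None: r+=list(proj(c,X)[0]-uvt)
        if uvs is not None: r+=list(proj(cs,X)[0]-uvs)
        return r
    s=least_squares(res,[0,0]); return s.x,K(s.x),np.array(s.fun)
E
python3 - <<'E'
from h import *
c=robot.camera("top");cs=robot.camera("side")
P=np.array([(333,180),(484,164),(502,317),(349,333)])/3.3+[220,215]
W=np.array([atz(c,p,.09) for p in P]); print(W.round(4)); g=W.mean(0)
d=(W[0]-W[3]+W[1]-W[2]); yaw=np.arctan2(d[1],d[0]); d2=(W[0]-W[1]+W[3]-W[2]); print(g,yaw,np.arctan2(-d2[0],d2[1]))
P=np.array([(252,309),(363,303),(355,230),(252,236)])/2.2+[150,150] # side
P2=np.array([(252,309),(365,296)])
# side H centre
print("side H",atz(cs,np.array([310,269])/2.2+150,.09))
ks=np.array([264,190])/2.2+150; kt=np.array([368,300])/3.3+[220,215]
print(kt,ks)
for a in ((kt,None),(None,ks),(kt,ks)): print(lever(c,cs,g,yaw,*a))
# z_map check on knob: top surface
z=c["z_map"];uu,vv=np.meshgrid(range(322,342),range(296,318))
pts=[]
for u,v in zip(uu.ravel(),vv.ravel()):
    o,dd=ray(c,(u,v)); X=o+dd*z[v,u]
    if X[2]>.125: pts.append(X)
pts=np.array(pts);print(len(pts),pts.min(0),pts.max(0),pts.mean(0))
E
```

```text
[[ 0.5587 -0.0962  0.09  ]
 [ 0.5668 -0.184   0.09  ]
 [ 0.4789 -0.192   0.09  ]
 [ 0.4709 -0.1044  0.09  ]]
[ 0.51881752 -0.14413743  0.09      ] 0.09204153253488924 0.09154133097679211
side H [ 0.52327784 -0.1468561   0.09      ]
[331.51515152 305.90909091] [270.         236.36363636]
(array([-0.21354717, -0.18812739]), array([ 0.48801308, -0.11561972,  0.15150634]), array([3.49018592e-11, 2.50111043e-12]))
(array([-0.18168916, -0.18866984]), array([ 0.48835679, -0.12021315,  0.15241298]), array([0., 0.]))
(array([-0.2086378, -0.1890658]), array([ 0.48794091, -0.11634223,  0.1516321 ]), array([ 0.41093191,  0.03454375, -0.14836662, -0.94775446]))
220 [ 0.47557925 -0.12884515  0.15051588] [ 0.50180254 -0.10069547  0.16926947] [ 0.48847374 -0.1150875   0.16174372]
```

>>> move_arm:
  rows: [0, 0, 20, 0, 0, 0, 1, 0, 0, 20, 0, 0, 0, 1, 15, 30, 0, 0, 0, -0.0274, 1, 15, 30, 0, 0, 0, -0.0274, 1, 15, 30, 0, 0, 0, -0.0274, 1, 15, 30, 0, 0, 0, -0.0274, 1, 15, 30, 0, 0, 0, -0.0274, 1, 15, 30, 0, 0, 0, -0.0274, 1, 15, 30, 0, 0, 0, -0.0274, 1, 15, 30, 0, 0, 0, -0.0274, 1, 15, 30, 0, 0, 0, -0.0274, 1, 15, 30, 0, 0, 0, -0.0274, 1]
  grip_force: 10

```text
time: 2.1
position: [0.3741, -0.2824, 0.2271]
tool_rot: [0.999, 0.045, 0.0, 0.0]
ft_force: [0.2, 0.8, 0.1]
grip_width: 0.0028
```

>>> move_arm:
  rows: [13, 27, 0, 0, 0, 0, 1, 13, 27, 0, 0, 0, 0, 1, 13, 27, 0, 0, 0, 0, 1, 13, 27, 0, 0, 0, 0, 1, 13, 27, 0, 0, 0, 0, 1, 12, 27, 0, 0, 0, 0, 1, 0, 0, 0, 0, 0, 0, 1, 0, 0, -30, 0, 0, 0, 1, 0, 0, -30, 0, 0, 0, 1, 0, 0, -25, 0, 0, 0, 1, 0, 0, 0, 0, 0, 0, 1]

```text
time: 3.2
position: [0.4479, -0.1211, 0.1394]
tool_rot: [0.999, 0.046, -0.003, -0.002]
ft_force: [-0.9, 0.2, -1.1]
grip_width: 0.0004
```

```bash
cat > look.py <<'E'
from h import *
import sys
k=sys.argv[1]
c=robot.camera("top");cs=robot.camera("side")
print(robot.spot_point("top","knob")[:1],robot.spot_point("side","knob")[:1])
a=c["color"][215:365,220:460,::-1]; b=cs["color"][150:330,180:360,::-1]
a=cv2.resize(a,(640,400),interpolation=2);b=cv2.resize(b,(400,400),interpolation=2)
cv2.imwrite(f"pics/{k}.png",cv2.resize(np.hstack([a,b]),(800,308)))
cv2.imwrite(f"pics/{k}_top.png",cv2.resize(c["color"][250:340,290:410,::-1],None,fx=6,fy=6,interpolation=2))
o=robot.get_obs(); X=o["position"]-np.array([.5195,-.1445,.09]); R=np.array([[.9958,.0919,0],[-.0919,.9958,0],[0,0,1]])
print("tcp local mm",(R@X*1000).round(1),"t",o["time"],"F",(R@np.array(o["ft_force"])).round(1))
E
python3 look.py s1
```

```text
[] [{'at': [270.4, 234.2], 'conf': 0.77}]
tcp local mm [-65.6  28.1  53.1] t 3.4 F [-0.2  0.6 -0.7]
```

View pics/s1.png

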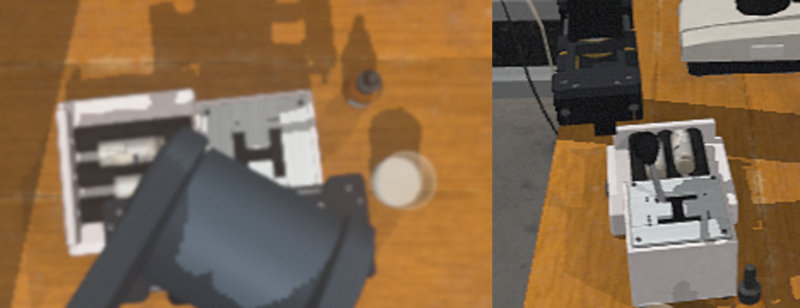

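>>> move_arm:
  rows: [5, 3.5, 0, 0, 0, 0, 1, 5, 0.5, 0, 0, 0, 0, 1, 5, 0.5, 0, 0, 0, 0, 1, 5, 0.5, 0, 0, 0, 0, 1, 5, 0.5, 0, 0, 0, 0, 1, 4, 0.4, 0, 0, 0, 0, 1, 4, 0.4, 0, 0, 0, 0, 1, 3, 0.3, 0, 0, 0, 0, 1, 0, 0, 0, 0, 0, 0, 1, 0, 0, 0, 0, 0, 0, 1]

```text
time: 4.4
position: [0.4864, -0.1149, 0.1417]
tool_rot: [0.999, 0.046, -0.0, -0.0]
ft_force: [0.1, -0.3, 0.4]
grip_width: 0.0009
```

```bash
python3 look.py s2; python3 - <<'E'
from h import *
cs=robot.camera("side");cv2.imwrite("pics/s2s.png",cv2.resize(cs["color"][170:340,200:370,::-1],(595,595),interpolation=2))
E
```

```text
[] [{'at': [268.2, 236.2], 'conf': 0.61}]
tcp local mm [-30.3  32.4  51.8] t 4.6 F [-1.  -0.1 -0.7]
```

View pics/s2s.png

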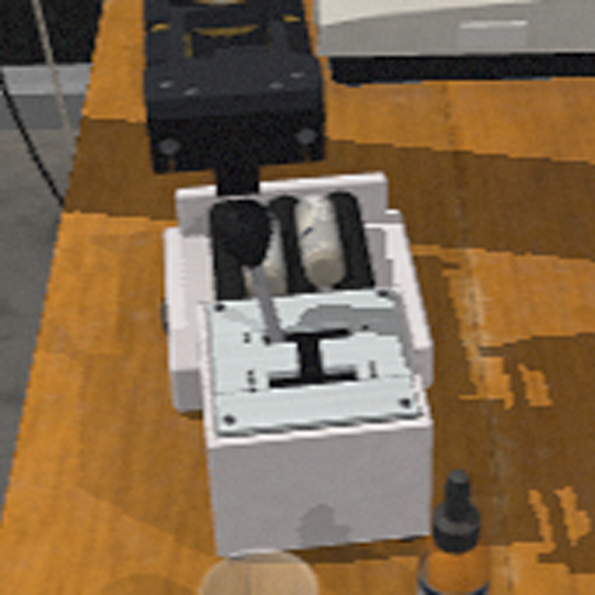

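```bash
python3 - <<'E'
from h import *
c=robot.camera("top");cs=robot.camera("side")
o=robot.get_obs()["position"]
g=np.array([.5195,-.1445,.09]);y=.092
Rz=np.array([[np.cos(y),-np.sin(y),0],[np.sin(y),np.cos(y),0],[0,0,1]])
f=lambda P:((proj(cs,P)-[200,170])*3.5).round(0).tolist()
print("tcp",f(o),"gate",f(g),"plate corners",f([g+Rz@np.array([a,b,0])*.05 for a in(-1,1) for b in(-1,1)]))
print(f([g+Rz@np.array([a*23,b*17,0])/1000 for a in(-1,0,1) for b in(-1,1)]))
s,K,r=lever(c,cs,g,y,None,np.array([245,232])/3.5+[200,170]);print(s,K,f(K))
for ff in(-.19,-.1,0): 
  a=-.21;print(ff,f(g+Rz@np.array([150*np.sin(ff),-150*np.cos(ff)*np.sin(a),150*np.cos(ff)*np.cos(a)-82.5])/1000))
u=[(235,185),(250,190),(245,215),(240,240)]
for p in u:
  q=np.array(p)/3.5+[200,170]; oo,d=ray(cs,q); print(p,(oo+d*cs["z_map"][int(q[1]),int(q[0])]).round(4))
E
```

```text
tcp [[243.0, 243.0]] gate [[311.0, 355.0]] plate corners [[219.0, 431.0], [209.0, 303.0], [421.0, 412.0], [393.0, 287.0]]
[[269.0, 381.0], [264.0, 338.0], [314.0, 377.0], [308.0, 334.0], [359.0, 373.0], [351.0, 330.0]]
[-0.18938916 -0.19290068] [ 0.48831943 -0.11954394  0.1520855 ] [[245.0, 232.0]]
-0.19 [[246.0, 229.0]]
-0.1 [[272.0, 224.0]]
0 [[301.0, 220.0]]
(235, 185) [ 0.4855 -0.1251  0.1851]
(250, 190) [ 0.4925 -0.1233  0.1806]
(245, 215) [ 0.4891 -0.1218  0.1644]
(240, 240) [ 0.4863 -0.1296  0.1547]
```

```bash
python3 - <<'E'
from h import *
cs=robot.camera("side");o=robot.get_obs();print(o["time"],o["position"],o["q"],o["ft_force"],o["grip_width"])
cv2.imwrite("pics/s3s.png",cv2.resize(cs["color"][190:270,230:310,::-1],(800,800)[:2],interpolation=cv2.INTER_NEAREST)[:600])
for v in range(206,250,3):
  r=[]
  for u in range(258,286,3):
    oo,d=ray(cs,(u,v)); X=oo+d*cs["z_map"][v,u]; r.append("%4d,%4d,%3d"%tuple((X*1000).round()))
  print(v,r)
E
```

```text
4.8 [ 0.4865162  -0.11506392  0.1418838 ] [-4.56135563e-01  4.25968252e-01  1.78959597e+00  6.27868558e-06
  9.26000792e-01  1.02297389e+00] [-0.00108099 -0.0444273  -0.40744873] 0.0005236102327008479
206 [' 480,-208,274', ' 485,-209,274', ' 489,-209,274', ' 493,-208,273', ' 498,-206,272', ' 502,-206,272', ' 506,-199,267', ' 510,-200,268', ' 515,-197,266', ' 519,-199,267']
209 [' 480,-204,266', ' 484,-203,265', ' 488,-203,265', ' 493,-202,264', ' 497,-199,262', ' 501,-200,263', ' 506,-202,264', ' 510,-199,262', ' 515,-199,262', ' 519,-199,261']
212 [' 479,-203,260', ' 483,-202,259', ' 488,-202,259', ' 492,-201,258', ' 497,-202,259', ' 501,-200,257', ' 505,-199,257', ' 510,-200,257', ' 514,-198,255', ' 519,-196,254']
215 [' 479,-202,254', ' 483,-203,254', ' 488,-203,254', ' 492,-201,253', ' 496,-200,252', ' 501,-200,252', ' 505,-199,251', ' 510,-199,251', ' 514,-198,250', ' 519,-199,251']
218 [' 478,-204,250', ' 483,-201,248', ' 481,-124,195', ' 486,-124,195', ' 491,-124,194', ' 496,-124,194', ' 487, 154,  3', ' 494, 157,  1', ' 501, 154,  2', ' 509, 154,  3']
221 [' 443, 147,  0', ' 
[... 1025 characters left out ...]

239 [' 452,  19, 42', ' 462, -10, 64', ' 478,-125,150', ' 483,-129,153', ' 489,-130,154', ' 494,-126,151', ' 499,-121,147', ' 500, -33, 80', ' 505, -19, 69', ' 512, -28, 76']
242 [' 453,  11, 40', ' 462, -18, 62', ' 469, -26, 68', ' 483,-126,144', ' 488,-128,146', ' 494,-129,146', ' 494, -51, 86', ' 500, -45, 82', ' 505, -29, 69', ' 511, -27, 67']
245 [' 453,   2, 39', ' 462, -25, 60', ' 469, -36, 68', ' 475, -38, 70', ' 488,-126,137', ' 493,-125,136', ' 495, -60, 86', ' 500, -57, 83', ' 506, -38, 69', ' 512, -37, 67']
248 [' 454, -10, 40', ' 462, -35, 60', ' 469, -46, 68', ' 476, -49, 71', ' 483, -62, 81', ' 493,-125,130', ' 495, -67, 84', ' 500, -67, 83', ' 506, -49, 69', ' 512, -48, 69']
```

View pics/s3s.png

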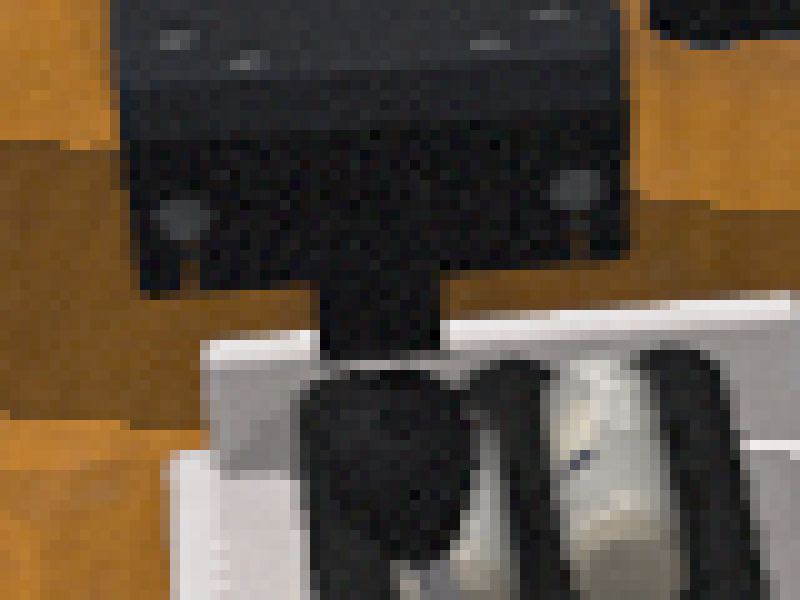

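The side picture contradicts the state. The fingertip ends at about z = 0.178, just above the knob (pixel row 226), while the reported TCP height is 0.142, and the knob hasn't moved. I'll back off and measure the tip in the open.

>>> move_arm:
  rows: [-12, -1.1, 0, 0, 0, 0, 1, -12, -1.1, 0, 0, 0, 0, 1, -12, -1.1, 0, 0, 0, 0, 1, 0, 0, 0, 0, 0, 0, 1, 0, 0, 0, 0, 0, 0, 1, 0, 0, 0, 0, 0, 0, 1]

```text
time: 5.4
position: [0.4511, -0.1187, 0.1421]
tool_rot: [0.999, 0.046, 0.001, 0.0]
ft_force: [0.8, 0.0, -0.0]
grip_width: 0.0003
```

```bash
cat > tip.py <<'E'
from h import *
import sys
k=sys.argv[1]
cs=robot.camera("side");o=robot.get_obs();p=o["position"];print(o["time"],p.round(4),np.round(o["ft_force"],1),o["grip_width"])
t=proj(cs,p)[0];print("tcp px",t.round(1))
im=np.ascontiguousarray(cs["color"][170:340,200:370,::-1]);im=cv2.resize(im,(595,595),interpolation=2)
cv2.circle(im,tuple(int(x) for x in (t-[200,170])*3.5),4,(0,0,255),1)
cv2.imwrite(f"pics/{k}.png",im)
Z=cs["z_map"]
for v in range(int(t[1])-33,int(t[1])+6,3):
  r=[]
  for u in range(int(t[0])-12,int(t[0])+13,4):
    oo,d=ray(cs,(u,v)); X=oo+d*Z[v,u]; r.append("%4d,%4d,%3d"%tuple((X*1000).round()))
  print(v,r)
E
python3 tip.py t1
```

```text
5.45 [ 0.4512 -0.1186  0.142 ] [ 0.  -0.1  0.7] 0.0003802936901934532
tcp px [249.4 241.1]
208 [' 450,-211,273', ' 456,-210,272', ' 461,-208,271', ' 466,-204,268', ' 472,-203,267', ' 478,-203,267', ' 484,-202,266']
211 [' 449,-205,264', ' 455,-205,264', ' 460,-205,263', ' 466,-206,264', ' 472,-205,263', ' 478,-203,262', ' 483,-202,261']
214 [' 448,-206,260', ' 454,-207,259', ' 460,-205,258', ' 465,-203,256', ' 471,-203,256', ' 477,-204,257', ' 483,-203,256']
217 [' 448,-204,253', ' 453,-204,253', ' 459,-204,252', ' 465,-204,252', ' 471,-206,253', ' 477,-202,250', ' 483,-205,252']
220 [' 392, 157, -2', ' 442,-128,194', ' 449,-129,195', ' 455,-126,193', ' 462,-126,192', ' 441, 151,  1', ' 451, 148,  2']
223 [' 393, 142,  0', ' 441,-127,187', ' 448,-129,188', ' 455,-125,186', ' 461,-126,186', ' 452,  37, 72', ' 460,  36, 72']
226 [' 394, 128,  1', ' 441,-129,183', ' 447,-126,181', ' 454,-126,180', ' 461,-126,180', ' 452,  30, 69', ' 460,  30, 69']
229 [' 395, 115,  1', ' 405, 115,  1', ' 414, 115,  1', ' 424, 115,  1', ' 443,  27, 64', ' 451,  30, 61', ' 460,  23, 66']
232 [' 396, 103,  1', ' 405, 104,  0', ' 415, 105, -1', ' 424, 106, -2', ' 442,  27, 55', ' 450,  31, 52', ' 461,  12, 66']
235 [' 397,  92,  0', ' 406,  92,  0', ' 415,  93, -1', ' 432,  38, 39', ' 442,  27, 48', ' 450,  31, 44', ' 461,   3, 65']
238 [' 398,  79,  2', ' 408,  78,  2', ' 417,  76,  3', ' 433,  26, 41', ' 441,  24, 42', ' 450,  24, 41', ' 461,  -4, 62']
241 [' 399,  70, -1', ' 408,  70,  0', ' 418,  65,  3', ' 433,  14, 42', ' 442,  14, 41', ' 451,  14, 41', ' 462, -15, 62']
244 [' 400,  60, -1', ' 409,  56,  1', ' 418,  55,  2', ' 434,   5, 40', ' 442,   5, 40', ' 451,   3, 41', ' 462, -23, 61']
```

View pics/t1.png

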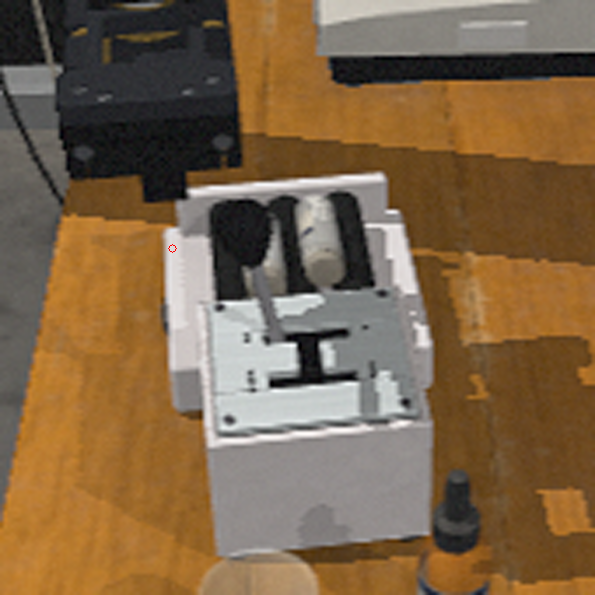

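The picture shows the shut fingers ending about 37 mm above the marked TCP, at pixel (165,197) against (172,248). I'll lower by that amount, going by the picture rather than the state.

>>> move_arm:
  rows: [0, 0, -12, 0, 0, 0, 1, 0, 0, -12, 0, 0, 0, 1, 0, 0, -12, 0, 0, 0, 1, 0, 0, 0, 0, 0, 0, 1, 0, 0, 0, 0, 0, 0, 1]

```text
time: 5.95
position: [0.4509, -0.1183, 0.1058]
tool_rot: [0.999, 0.046, -0.0, -0.0]
ft_force: [0.2, 0.2, -0.2]
grip_width: 0.0005
```

```bash
python3 tip.py t2
```

```text
6.0 [ 0.4511 -0.1185  0.1061] [0.2 0.6 0. ] 0.00037578702063897484
tcp px [251.1 256.6]
223 [' 451,-213,248', ' 457,-213,247', ' 463,-214,248', ' 468,-210,246', ' 474,-212,246', ' 480,-210,245', ' 486,-209,244']
226 [' 450,-211,241', ' 456,-210,240', ' 462,-210,240', ' 467,-210,240', ' 474,-211,240', ' 479,-209,239', ' 485,-209,238']
229 [' 449,-210,235', ' 454,-205,231', ' 460,-204,230', ' 466,-204,230', ' 472,-204,230', ' 478,-202,228', ' 484,-202,228']
232 [' 448,-204,225', ' 454,-206,226', ' 460,-205,225', ' 466,-204,224', ' 472,-203,223', ' 478,-202,223', ' 484,-202,222']
235 [' 447,-205,220', ' 453,-205,219', ' 459,-205,219', ' 465,-204,219', ' 471,-203,218', ' 477,-202,216', ' 484,-203,217']
238 [' 447,-206,215', ' 453,-205,214', ' 459,-204,213', ' 465,-202,212', ' 462,-126,154', ' 454,  25, 41', ' 476,-123,151']
241 [' 404,  68,  1', ' 441,-129,150', ' 448,-129,151', ' 455,-127,148', ' 462,-125,147', ' 455,  15, 40', ' 466, -21, 67']
244 [' 404,  58,  0', ' 440,-127,143', ' 423,  55,  2', ' 439,   2, 43', ' 447,   4, 41', ' 455,   1, 42', ' 467, -30, 66']
247 [' 405,  48, -1', ' 414,  47,  0', ' 424,  44,  2', ' 439,  -8, 42', ' 447,  -5, 40', ' 456,  -7, 40', ' 467, -39, 66']
250 [' 406,  37, -1', ' 415,  36,  0', ' 424,  34,  1', ' 439, -16, 41', ' 448, -17, 41', ' 456, -16, 40', ' 468, -51, 68']
253 [' 407,  25,  0', ' 416,  24,  1', ' 425,  24,  0', ' 440, -28, 42', ' 448, -27, 41', ' 457, -26, 40', ' 468, -58, 65']
256 [' 408,  14,  1', ' 417,  13,  1', ' 430, -21, 28', ' 440, -35, 39', ' 449, -38, 42', ' 457, -38, 42', ' 471, -98, 90']
259 [' 409,   4,  0', ' 418,   2,  2', ' 431, -31, 29', ' 442, -48, 43', ' 450, -49, 43', ' 463,-102, 87', ' 471,-107, 90']
```

View pics/t2.png

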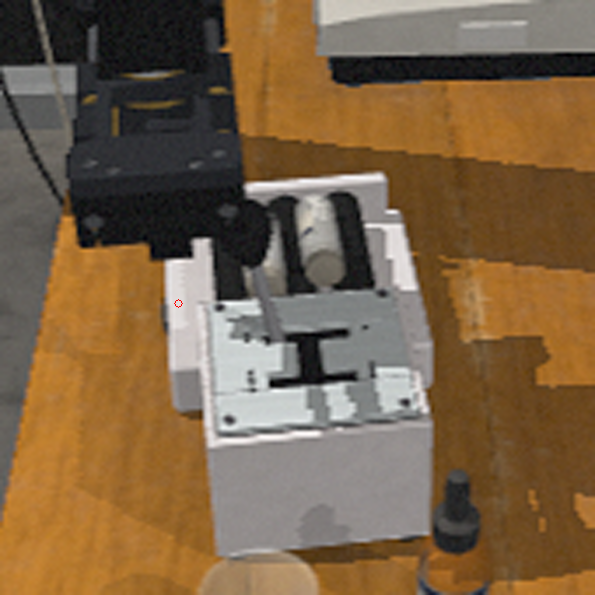

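>>> move_arm:
  rows: [5, 0.5, 0, 0, 0, 0, 1, 5, 0.5, 0, 0, 0, 0, 1, 5, 0.5, 0, 0, 0, 0, 1, 4, 0.4, 0, 0, 0, 0, 1, 4, 0.4, 0, 0, 0, 0, 1, 4, 0.4, 0, 0, 0, 0, 1, 4, 0.4, 0, 0, 0, 0, 1, 4, 0.4, 0, 0, 0, 0, 1, 3, 0.3, 0, 0, 0, 0, 1, 0, 0, 0, 0, 0, 0, 1, 0, 0, 0, 0, 0, 0, 1]

```text
time: 7.1
position: [0.4889, -0.1145, 0.1058]
tool_rot: [0.999, 0.046, 0.0, 0.0]
ft_force: [-0.3, 0.5, 0.2]
grip_width: 0.001
```

```bash
python3 tip.py t3|head -2; python3 look.py s4
```

```text
7.15 [ 0.4889 -0.1145  0.1058] [-1.1  0.8  0.5] 0.00044033519731909843
tcp px [271.8 254.8]
[] [{'at': [282.3, 232.0], 'conf': 0.63}]
tcp local mm [-27.9  32.6  15.9] t 7.35 F [-0.8  0.3  0.1]
```

View pics/t3.png

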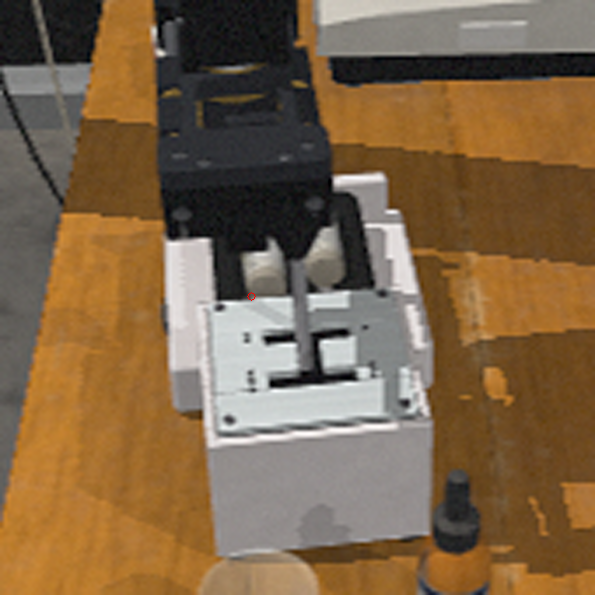

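```bash
python3 - <<'E'
from h import *
cs=robot.camera("side");g=np.array([.5195,-.1445,.09]);y=.092
Rz=np.array([[np.cos(y),-np.sin(y),0],[np.sin(y),np.cos(y),0],[0,0,1]])
def pt(a,f,L): return g+Rz@np.array([L*np.sin(f),-L*np.cos(f)*np.sin(a),L*np.cos(f)*np.cos(a)-82.5])/1000
for a in(-.21,0,.21):
  for f in(-.1,-.05,-.03,0):
    print(a,f,((proj(cs,[pt(a,f,L) for L in(150,129,90)])-[200,170])*3.5).round(0).tolist())
im=cv2.resize(cs["color"][215:290,260:320,::-1],(480,600),interpolation=2);cv2.imwrite("pics/z.png",im)
E
```

```text
-0.21 -0.1 [[272.0, 224.0], [278.0, 260.0], [290.0, 326.0]]
-0.21 -0.05 [[286.0, 221.0], [291.0, 258.0], [299.0, 325.0]]
-0.21 -0.03 [[292.0, 221.0], [296.0, 258.0], [302.0, 324.0]]
-0.21 0 [[301.0, 220.0], [303.0, 257.0], [307.0, 324.0]]
0 -0.1 [[276.0, 256.0], [282.0, 288.0], [293.0, 346.0]]
0 -0.05 [[291.0, 253.0], [295.0, 286.0], [302.0, 345.0]]
0 -0.03 [[297.0, 253.0], [300.0, 286.0], [305.0, 345.0]]
0 0 [[306.0, 252.0], [308.0, 285.0], [310.0, 344.0]]
0.21 -0.1 [[282.0, 300.0], [287.0, 327.0], [296.0, 373.0]]
0.21 -0.05 [[297.0, 298.0], [300.0, 325.0], [305.0, 372.0]]
0.21 -0.03 [[303.0, 298.0], [305.0, 325.0], [309.0, 372.0]]
0.21 0 [[313.0, 297.0], [313.0, 324.0], [314.0, 371.0]]
```

View pics/z.png

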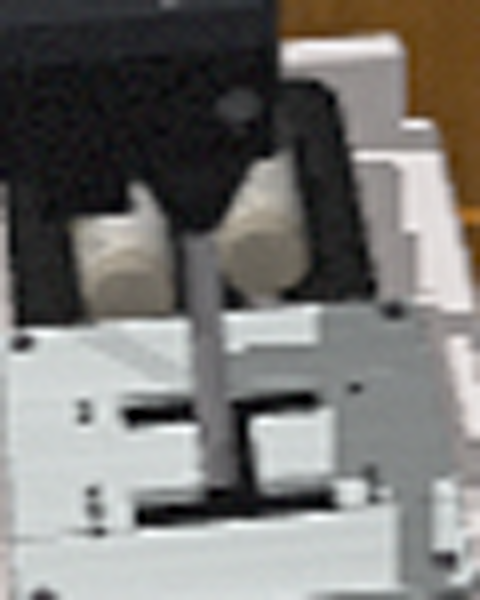

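>>> move_arm:
  rows: [2.5, 0.2, 0, 0, 0, 0, 1, 0, 0, 0, 0, 0, 0, 1, -8, -0.7, 0, 0, 0, 0, 1, -8, -0.8, 0, 0, 0, 0, 1, 0, 0, 0, 0, 0, 0, 1, -1.3, 14.6, 0, 0, 0, 0, 1, -1.3, 14.6, 0, 0, 0, 0, 1, -1.4, 14.6, 0, 0, 0, 0, 1, 0, 0, 0, 0, 0, 0, 1, 14, 1.3, 0, 0, 0, 0, 1, 14, 1.3, 0, 0, 0, 0, 1, 13.2, 1.2, 0, 0, 0, 0, 1]

```text
time: 8.6
position: [0.5131, -0.0679, 0.1059]
tool_rot: [0.999, 0.046, 0.0, 0.0]
ft_force: [1.0, 0.1, 0.3]
grip_width: 0.0005
```

```bash
python3 tip.py t4|head -2; python3 look.py s5
```

```text
8.65 [ 0.5162 -0.0684  0.1062] [3.2 0.1 0.6] 0.0006317332953445158
tcp px [286.6 239. ]
[] [{'at': [285.0, 230.9], 'conf': 0.83}]
tcp local mm [-1.1 77.1 15.6] t 8.85 F [-0.  -0.1 -1.2]
```

View pics/t4.png

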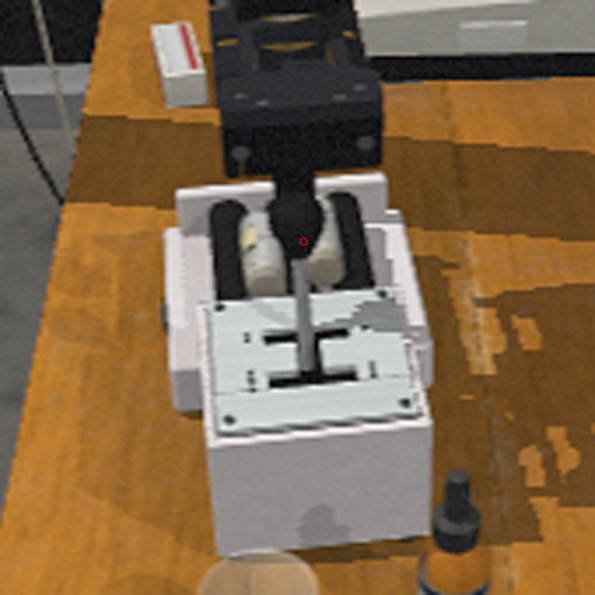

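View pics/s5_top.png

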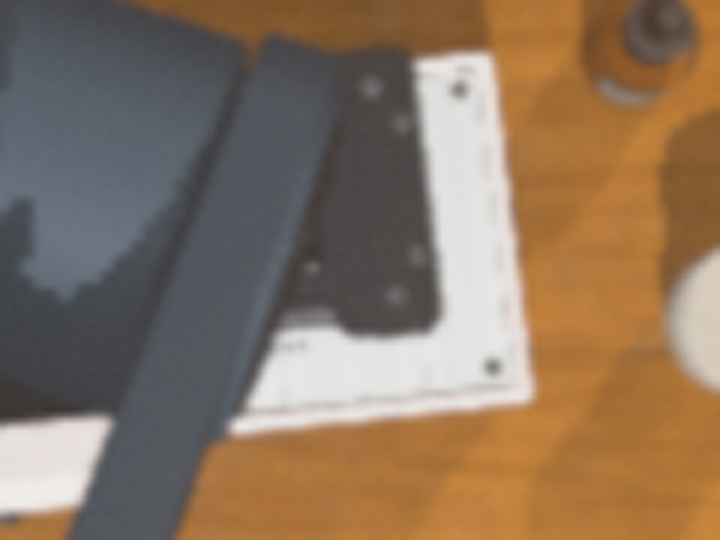

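>>> move_arm:
  rows: [0.5, -6, 0, 0, 0, 0, 1, 0.6, -6, 0, 0, 0, 0, 1, 0.5, -6, 0, 0, 0, 0, 1, 0.6, -6, 0, 0, 0, 0, 1, 0.5, -6, 0, 0, 0, 0, 1, 0.6, -6, 0, 0, 0, 0, 1, 0.5, -6, 0, 0, 0, 0, 1, 0.6, -6, 0, 0, 0, 0, 1, 0.5, -6, 0, 0, 0, 0, 1, 0.6, -6, 0, 0, 0, 0, 1, 0.5, -6, 0, 0, 0, 0, 1, 0, 0, 0, 0, 0, 0, 1]

```text
time: 10.05
position: [0.5186, -0.1354, 0.1058]
tool_rot: [0.999, 0.046, 0.0, 0.0]
ft_force: [-0.3, 0.2, -0.2]
grip_width: 0.0002
```

```bash
python3 tip.py t5|head -2; python3 look.py s6
```

```text
10.1 [ 0.5185 -0.1351  0.1058] [ 0.5 -0.4 -0.2] 0.0004932458064430863
tcp px [287.9 261.5]
[] [{'at': [286.1, 247.5], 'conf': 0.62}]
tcp local mm [-0.3 10.3 15.8] t 10.3 F [-0.9 -0.1 -0.5]
```

View pics/t5.png

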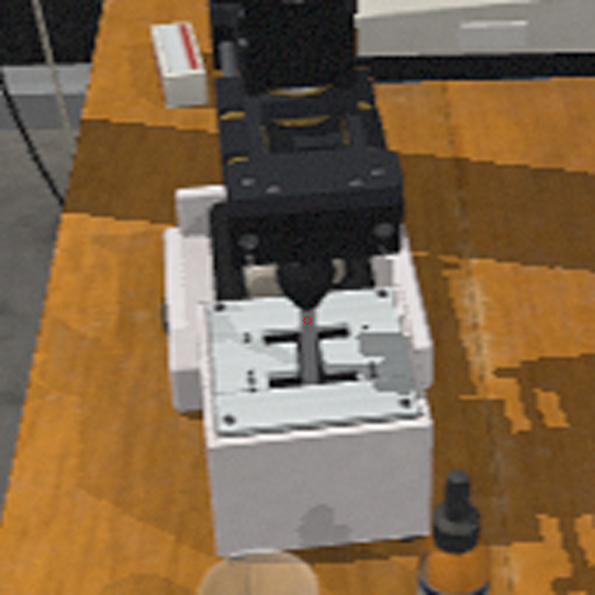

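>>> move_arm:
  rows: [0.3, -3, 0, 0, 0, 0, 1, 0.3, -3, 0, 0, 0, 0, 1, 0.2, -3, 0, 0, 0, 0, 1, 0.2, -2, 0, 0, 0, 0, 1, 0.2, -2, 0, 0, 0, 0, 1, 0, 0, 0, 0, 0, 0, 1, 0, 0, 0, 0, 0, 0, 1]

```text
time: 11.0
position: [0.5195, -0.1475, 0.1059]
tool_rot: [0.999, 0.046, 0.0, 0.0]
ft_force: [-0.3, -0.4, -0.6]
grip_width: 0.0006
```

```bash
python3 tip.py t6|head -2; python3 look.py s7
```

```text
11.05 [ 0.5196 -0.1475  0.106 ] [ 0.6 -0.7 -0.5] 0.0008101221522036196
tcp px [288.6 265.9]
[] [{'at': [288.0, 251.4], 'conf': 0.7}]
tcp local mm [-0.1 -2.9 16. ] t 11.25 F [ 0.3  0.2 -1.3]
```

View pics/t6.png

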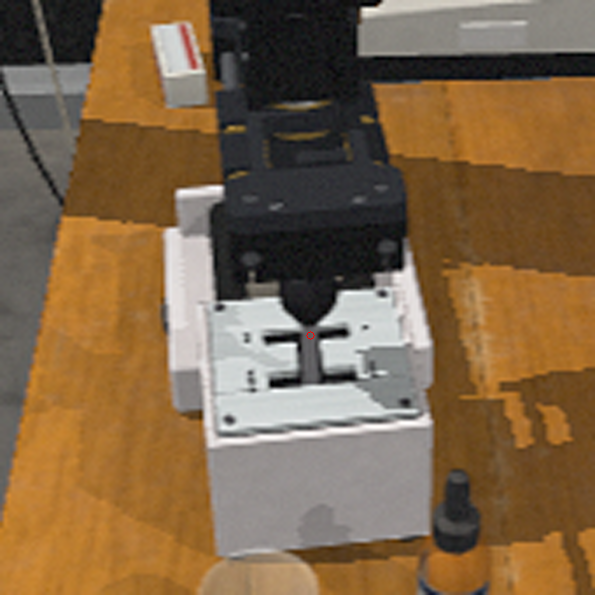

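>>> move_arm:
  rows: [0.1, -1, 0, 0, 0, 0, 1, 0.1, -1, 0, 0, 0, 0, 1, 0, 0, 0, 0, 0, 0, 1, 0, 0, 0, 0, 0, 0, 1]

```text
time: 11.65
position: [0.5197, -0.1492, 0.1059]
tool_rot: [0.999, 0.046, 0.0, -0.0]
ft_force: [0.2, -0.1, -0.2]
grip_width: 0.0004
```

```bash
python3 look.py s8;python3 - <<'E'
from h import *
cs=robot.camera("side")
im=cv2.resize(cs["color"][225:290,260:320,::-1],(552,598),interpolation=2);cv2.imwrite("pics/z2.png",im)
E
```

```text
[] [{'at': [288.1, 254.1], 'conf': 0.62}]
tcp local mm [-0.2 -4.7 15.9] t 11.85 F [0.1 0.3 0.6]
```

View pics/z2.png

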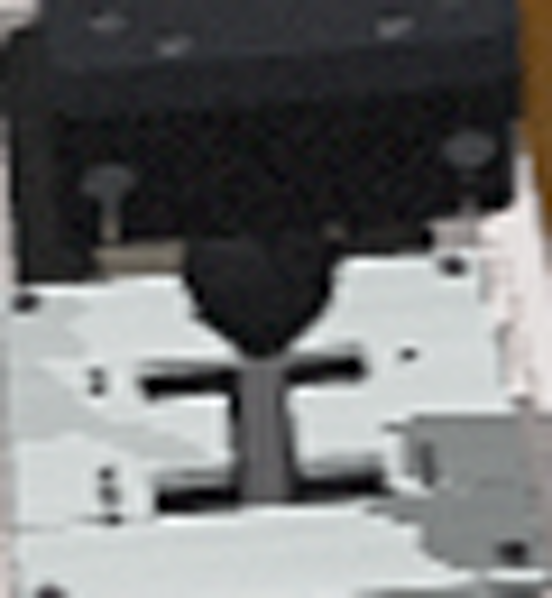

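>>> move_arm:
  rows: [-0.5, 6, 0, 0, 0, 0, 1, -0.6, 6, 0, 0, 0, 0, 1, 0, 0, 0, 0, 0, 0, 1, -14, -1.3, 0, 0, 0, 0, 1, -14, -1.3, 0, 0, 0, 0, 1, -14, -1.3, 0, 0, 0, 0, 1, 0, 0, 0, 0, 0, 0, 1, 1.2, -13.3, 0, 0, 0, 0, 1, 1.2, -13.3, 0, 0, 0, 0, 1, 1.3, -13.2, 0, 0, 0, 0, 1, 0, 0, 0, 0, 0, 0, 1, 0, 0, 0, 0, 0, 0, 1]

```text
time: 13.1
position: [0.4804, -0.1816, 0.1057]
tool_rot: [0.999, 0.045, -0.0, -0.0]
ft_force: [-0.4, 0.2, -0.1]
grip_width: 0.0005
```

```bash
python3 tip.py t7|head -2; python3 look.py s9
```

```text
13.15 [ 0.4801 -0.181   0.1056] [0.2 0.6 0.2] 0.00011323719792327833
tcp px [265.7 279.3]
[] [{'at': [290.3, 253.2], 'conf': 0.6}]
tcp local mm [-42.6 -32.1  15.8] t 13.35 F [-0.  -0.5 -0.4]
```

View pics/t7.png

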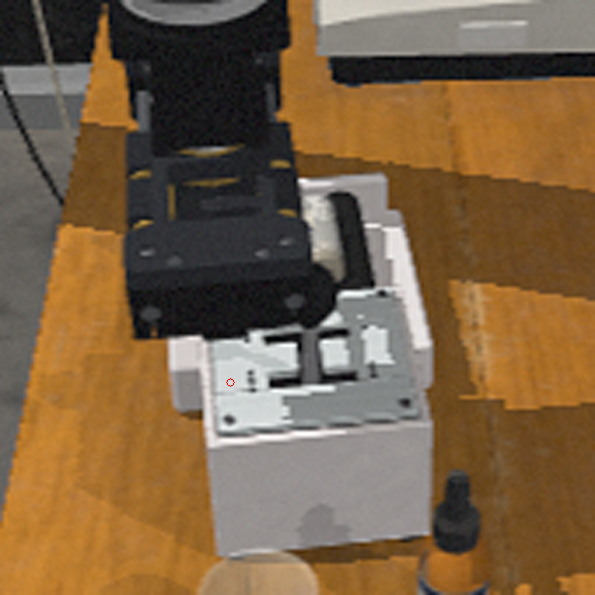

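>>> move_arm:
  rows: [5, 0.4, 0, 0, 0, 0, 1, 5, 0.5, 0, 0, 0, 0, 1, 5, 0.4, 0, 0, 0, 0, 1, 5, 0.5, 0, 0, 0, 0, 1, 5, 0.4, 0, 0, 0, 0, 1, 4, 0.4, 0, 0, 0, 0, 1, 4, 0.4, 0, 0, 0, 0, 1, 4, 0.4, 0, 0, 0, 0, 1, 4, 0.4, 0, 0, 0, 0, 1, 4, 0.4, 0, 0, 0, 0, 1, 3, 0.3, 0, 0, 0, 0, 1, 0, 0, 0, 0, 0, 0, 1]

```text
time: 14.55
position: [0.5285, -0.1763, 0.1056]
tool_rot: [0.999, 0.046, -0.0, -0.0]
ft_force: [-1.1, 0.4, -0.8]
grip_width: 0.0006
```

```bash
python3 tip.py t8|head -2; python3 look.py s10
```

```text
14.6 [ 0.5285 -0.1763  0.1057] [-0.6  0.2  0. ] 0.0004716365540065031
tcp px [293.8 276.6]
[] [{'at': [306.6, 254.9], 'conf': 0.62}]
tcp local mm [  6.  -32.7  16. ] t 14.8 F [-0.3  0.7  0.6]
```

View pics/t8.png

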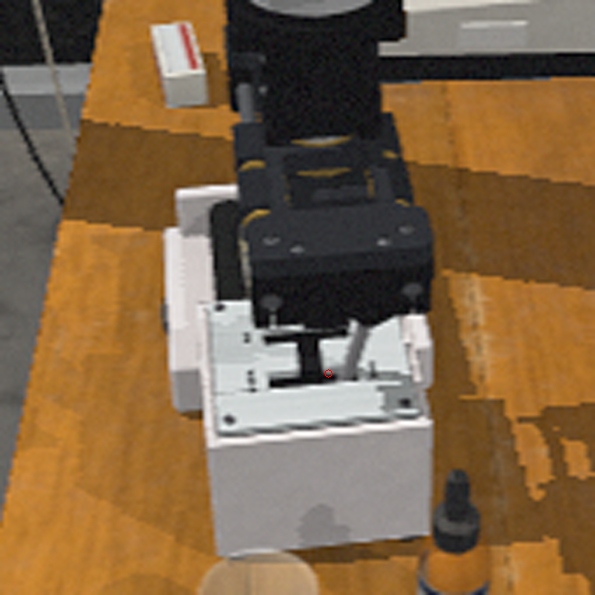

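>>> move_arm:
  rows: [1, 0.1, 0, 0, 0, 0, 1, 1, 0.1, 0, 0, 0, 0, 1, 0, 0, 0, 0, 0, 0, 1, 0, 0, 0, 0, 0, 0, 1]

```text
time: 15.2
position: [0.5301, -0.1762, 0.1058]
tool_rot: [0.999, 0.046, -0.0, -0.0]
ft_force: [-1.3, -0.6, -0.8]
grip_width: 0.0004
```

Knob should be at about x = 32 mm (forward about 0.21). I'll back away and check.

>>> move_arm:
  rows: [0.5, 0, 0, 0, 0, 0, 1, 0, 0, 0, 0, 0, 0, 1, -10, -0.9, 0, 0, 0, 0, 1, -15, -1.4, 0, 0, 0, 0, 1, -15, -1.4, 0, 0, 0, 0, 1, 0, 0, 30, 0, 0, 0, 1, 0, 0, 30, 0, 0, 0, 1, -20, -20, 30, 0, 0, 0, 1, -20, -30, 0, 0, 0, 0, 1, -20, -30, 0, 0, 0, 0, 1, -20, -30, 0, 0, 0, 0, 1, -10, -30, 0, 0, 0, 0, 1]

```text
time: 16.4
position: [0.3994, -0.3208, 0.1964]
tool_rot: [0.999, 0.045, 0.001, 0.0]
ft_force: [0.0, -0.1, -1.1]
grip_width: 0.0006
```

>>> move_arm:
  rows: [-10, -35, 0, 0, 0, 0, 1, -10, -35, 0, 0, 0, 0, 1, -10, -35, 0, 0, 0, 0, 1, -10, -35, 0, 0, 0, 0, 1, 0, -30, 0, 0, 0, 0, 1, 0, 0, 0, 0, 0, 0, 1, 0, 0, 0, 0, 0, 0, 1, 0, 0, 0, 0, 0, 0, 1, 0, 0, 0, 0, 0, 0, 1]

```text
time: 17.3
position: [0.361, -0.4885, 0.1959]
tool_rot: [0.999, 0.046, 0.0, -0.0]
ft_force: [-0.4, 0.5, -0.3]
grip_width: 0.0003
```

```bash
python3 look.py s11; python3 tip.py t9|head -1; python3 - <<'E'
from h import *
c=robot.camera("top");cs=robot.camera("side")
for n in("top","side"):
  for t in("knob","beaker","dropper","vial_1_center"):
    print(n,t,[(np.round(d["at"],1).tolist(),round(d["conf"],2)) for d in robot.spot_point(n,t)[:2]])
z=c["z_map"];pts=[]
for v in range(255,325):
  for u in range(320,375):
    oo,d=ray(c,(u,v)); X=oo+d*z[v,u]
    if .13<X[2]<.18: pts.append(X)
p=np.array(pts);print(len(p),p.min(0),p.max(0))
m=(p.min(0)+p.max(0))/2; X=m-np.array([.5195,-.1445,.09]); print("knob local",X[0]*.9958+X[1]*.0919,-X[0]*.0919+X[1]*.9958)
E
```

```text
[{'at': [359.6, 269.8], 'conf': 0.75}] [{'at': [310.1, 252.2], 'conf': 0.88}]
tcp local mm [-189.4 -328.8  106.1] t 17.5 F [-0.1 -0.5 -0.8]
17.55 [ 0.3611 -0.4895  0.196 ] [0.7 0.1 0.1] 0.0008202913298335378
top knob [([360.1, 267.0], 0.51), ([341.0, 287.0], 0.25)]
top beaker [([415.5, 303.2], 0.68), ([353.1, 277.4], 0.55)]
top dropper [([388.0, 258.6], 0.71), ([282.2, 289.7], 0.56)]
top vial_1_center [([290.6, 305.0], 0.6), ([352.1, 276.7], 0.38)]
side knob [([310.5, 251.4], 0.65)]
side beaker [([277.3, 365.3], 0.87)]
side dropper [([326.6, 347.1], 0.61)]
side vial_1_center [([268.0, 242.6], 0.78), ([274.6, 363.2], 0.24)]
215 [ 0.54005617 -0.18319654  0.14726362] [ 0.56814703 -0.15493594  0.16893905]
knob local 0.03219863671647147 -0.027642952867223028
```

View pics/s11.png

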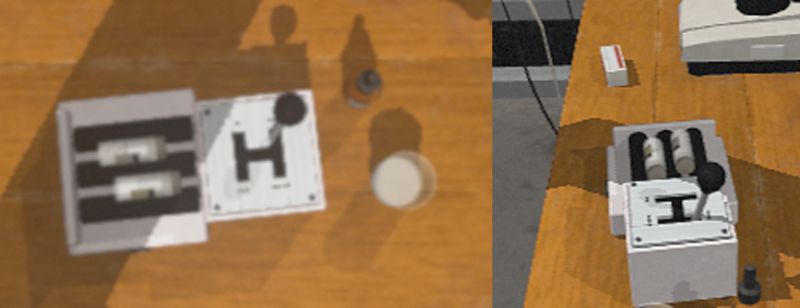

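View pics/s11_top.png

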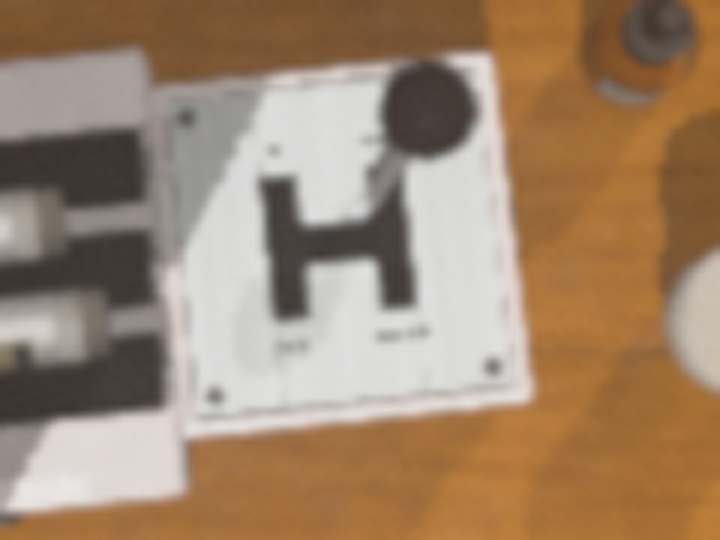

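```bash
python3 - <<'E'
from h import *
c=robot.camera("top");cs=robot.camera("side");g=np.array([.5195,-.1445,.09])
kt=np.array([428,110])/6+[290,250]; ks=np.array([710,176])/800*1040; ks=(ks-[640,0])/400*180+[180,150]
print(lever(c,cs,g,.092,kt,None)[0],lever(c,cs,g,.092,None,ks)[0],lever(c,cs,g,.092,kt,ks)[0])
robot.hand_in()
E
```

```text
[0.19364708 0.2131702 ] [0.18828371 0.20662031] [0.19092593 0.20934788]
the job is handed in; nothing more can be done
```

The lever is in third gear and I've handed the job in; the robot reported no verdict. I pushed the knob with the shut fingers only: forward to the cross passage, right to the end, then forward into the third slot. The arm then backed well clear.

- **Lever position:** after backing off, the top and side cameras put across at about 0.19 rad (needs above 0.16) and forward at about 0.21 rad (needs above 0.18). Both pictures show the lever in the far right slot.
- **Vials, beaker and bottle:** in the last pictures they looked upright and where they started. I judged this by eye and by the networks' pixel positions, which shifted by up to about 5 px. I did not measure their positions to the millimetre.
- **Time and force:** the clock was at about 17.6 s at the last check. Every force reading I took was 3.2 N or below.

**Height reading disagreed:** the reported tool height was about 37 mm lower than the side camera showed for the real fingertip. Because of this, my first push passed over the knob without touching it. In that pass the reported position would have put the grasp point on the knob, which counts as a failure. The pictures, the lack of any force and the unmoved knob all showed the fingers were above it. I set the height from the camera after that.

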